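# Shut the kit drawer, then turn the carousel's tall jar to the pointer and hold

## Robot

A 6-joint arm with a two-finger parallel gripper is mounted at the origin on the work surface. World frame = base frame: x ahead of the robot, y to its left, z up, the work surface at z = 0. Lengths are in m, angles in degrees, forces in N, time in s.
With the tool pointing down it reaches from about 0.275 to 0.725 m from the base axis. Payload 5.6 kg.
Tool frame: the origin (TCP) lies at the very end of the fingers, on their centre line; the grasp point (between the pads) lies 19 mm behind it; z points along the fingers, y is the line along which they close (so a half turn about z gives the same grasp; the last joint's range is limited). The gripper opens to 85 mm and grips with 20 to 120 N. Pads are 22 mm wide; open, the fingers measure 114 mm over their backs; the gripper's body (76 mm by 85 mm) begins 54 mm behind the grasp point. The pads swing forward as they close: fully open they stand 13 mm farther back than shut.
Start: joints at [-55.886, 14.616, 6.199, 0, -81.583, -16.306], TCP at [0.168, -0.524, 0.193] pointing down, gripper open.
Joint ranges: [-168.99, 168.99], [-69.2, 112.95], [-62.41, 85.93], [-164.36, 98.24], [-168.68, -3.75], [-174.98, 174.98]. Speed limits (degrees/s): [147.25, 147.25, 180, 180, 180, 180].

## Interface

Orientations are given as [roll, pitch, yaw] about the fixed x, y, z axes, in that order (R = Rz(yaw) Ry(pitch) Rx(roll)).
In Python, from workcell import r gives the robot as it stands. The module is installed in compiled form; this text tells all that it offers.
- The arm moves only by the tool send_rows, never from a script. Its argument "commands" is a list of rows, each a list of 6 numbers: the shift along the tool's x, y, z in units of 15 cm (1.0 is 15 cm), then the turn, a rotation vector about the tool's x, y, z in units of 360 degrees (1.0 is 360 degrees). A call has 1 to 10 rows; each row is the pose to reach, as a shift and turn from the pose commanded when the call began, along the tool's axes at that moment, turning the shorter way round; what a row does not reach only later rows make up. A row lasts 1/8 s, in which the tool goes at most 62.5 mm and 10.7 degrees, less where a joint would pass 70% of its speed; a pose out of reach is approached as far as the arm can. A call with a number of a shift or a turn outside -1 to 1 is refused whole. A call with a gripper value outside its range is refused whole. "claw" is the closure, from -1 (fully open) to 1 (shut), so that 0 is half open, set as the call begins (left out, the last holds). The fingers move at their own pace and stop on an object; the grip force is fixed at half the most. Time passes only in rows, so rows that repeat a pose let the fingers close. It gives the time, the measured TCP pose, the force, the opening and the grip force at its end, in the units of the state.
- r.read_state(): the state, without advancing time (a new reading comes with each control period).
- r.grab_frame(name): name is "scene" or "side" or "wrist"; returns a dict with "frame" (420x560x3 uint8, red, green, blue), "depth" (420x560 float32, m along the optical axis (not along the pixel's ray), 0 where there is no reading), "vertical_fov" (degrees; the focal length in pixels is half the picture's height over the tangent of half this angle, whatever the lens; pixels are square), "cx", "cy" (the principal point, pixels), "k1" (the pictures are not rectified: a ray, as slopes to the right and down, at radius r is drawn at 1 + k1 r^2 times it, then the intrinsics apply), "world_to_cam" (4x4, takes a point from world to camera coordinates). Camera axes: x right, y down, z forward; pixel columns grow to the right and rows downward; lengths in m; the calibration is good to about 2 mm. A picture is of the moment at which its call begins.
- r.hand_in(): hands the job in; it is judged then, once.
The state is a dict: "time_s": time; "q": joint angles; "joint_velocities": joint speeds; "joint_torque": joint torques, N m; "tool_pos": TCP position; "tcp_rot": TCP orientation; "contact_force": force on the tool from outside, world axes, zero at the start; "torque": the same for the moment, N m; "finger_gap": finger opening in m; "grip_force": force on a finger pad.
Only numpy, scipy, OpenCV 4.12 (cv2) and the standard library are available. Lean on these libraries where they do the work, as an engineer would, in place of code of your own. Each camera call takes 0.05 s, during which the arm holds its last target. There are 200 camera calls.

## Task

Get the counting station ready: first push the open kit drawer fully home until it clicks into its catch. Then turn the parts carousel, without spinning it fast, until its one tall jar (the one with a steel nut on its lid) stands squarely behind the fixed pointer post at the front, and finish still holding the carousel or one of its jars firmly between or against the fingers so that it stays still there; do not let go. Leave the small bin, the weight and the carton where they are.

Things in the scene. Friction and masses are not known exactly. Their poses are not given: they have to be found in the camera images.
- case: grey steel drawer case, fixed, 200 deep x 180 wide x 88 mm high. Origin: on the table, under the middle of its open front edge; x axis points into the case (the way the drawer goes in), y to the left, z up. Yaw within 12 degrees of straight. Case and carousel may swap left and right places.
- drawer (a joint): how far the 0.8 kg drawer is pulled out, m: 0 is fully home at its stop, most 0.11; starts 0.03 to 0.085. Friction about 1 N plus 4 N per m/s. A sprung catch resists from about 15 to 7 mm from home, needing up to about 5 N more push; nearer than about 5 mm it pulls the drawer home by itself and keeps it there.
- drawer_lip (a point): middle of the outer edge of the drawer's steel pull lip (90 wide, 14 mm high; this point 52 mm above the table), which stands out 16 mm from the white drawer front (178 wide, 72 high, lower edge 9 mm above the table). Axes as the case's: x is the way to push. With the drawer home it is 25 mm in front of the case's origin.
- stand: grey fixed stand of the parts carousel, bolted down. Origin: on the table surface, on the carousel's upright axis. Its front is its -x direction: there a tongue 26 mm wide and 10 mm high sticks out to 165 mm from the axis and carries the pointed steel pointer post (14 mm thick, top 56 mm above the table), 150 mm from the axis. Yaw within 20 degrees of straight.
- turntable: turning part: aluminium disc 240 mm across, top 35 mm above the table, centre post (28 mm thick, top 80 mm) and six round upright jars fixed on it every 60 degrees, 82 mm from the axis: five low (lid tops 100 mm above the table), one tall (150 mm). Origin on the axis, 24 mm up; -x points to the tall jar. Turns endlessly both ways, friction 0.06 N m, stays where left; 1.1 to 1.8 kg.
- tall_jar (a point): centre of the top of the tall jar's black lid, 150 mm above the table, 82 mm from the axis. A steel nut, 24 mm across, 10 mm high, is fixed on it. The lid is 52 mm across, from 126 to 150 mm above the table (white jar below it 48 mm); it can be gripped from above. Starts 45 to 180 degrees from the pointer, either way.
- front_place (a point): the fixed point where the tall jar's lid centre must come: 82 mm from the axis straight towards the pointer post, 150 mm above the table; its axes are the stand's.
- parts_bin: small open green bin, loose, 110 x 80 x 50 mm high, between carousel and case, to the rear; leave it. Origin under its middle.
- weight: steel calibration weight with a knob, loose, 38 mm across, 56 mm high, between carousel and case, nearest the robot; leave it. Origin under its middle.
- carton: small cardboard carton, loose, 60 x 50 x 45 mm high, between bin and weight; leave it. Origin under its middle.

How it is judged (in metres and radians):
On the way, in this order (a step that is already met when the one before it is completed fails the run):
1. the drawer is home in its catch (value of joint drawer below 0.003 m), for 0.2 s.
2. the tall jar stands behind the pointer, the carousel held still by the fingers (horizontal distance between tall_jar and front_place below 0.01 m and contact force between the fingers and turntable above 2 N and angular speed of turntable below 0.1 rad/s), for 0.5 s.
At the end, for the whole second after the job is handed in: The drawer is within 3 mm of fully home; the tall jar's lid centre is within 10 mm (horizontally) of the front place behind the pointer; the carousel is at rest (under 0.1 rad/s) and the fingers still hold it with more than 2 N. The program finishes while holding (all of step 2 and value of joint drawer below 0.003 m); the arm keeps its last pose, push and grip.
It fails at once if the bin is moved more than 30 mm (distance of parts_bin from where it was at the start of the episode above 0.03 m).
It fails at once if the weight is moved more than 30 mm (distance of weight from where it was at the start of the episode above 0.03 m).
It fails at once if the carton is moved more than 30 mm (distance of carton from where it was at the start of the episode above 0.03 m).
It fails at once if the carousel is spun faster than 2.5 rad/s (angular speed of turntable above 2.5 rad/s).
It also fails if it takes over 61 s, if anything falls off the work surface, if the arm or the gripper's body presses on something with over 40 N, if the wrist force passes 120 N, or if a joint passes its speed limit or range.

## Working session

There is one attempt and no reset: what is moved stays moved. The work goes in short steps, Python scripts to look and compute and a tool call to move; the robot and the scene stay as the last step left them, time stands still between calls to the robot, and variables do not carry over. Pictures are saved under pics/ and viewed, at most 10 in all, crops included, and the job is handed in when it is done.

Besides the shell and the picture viewer there is one more tool, called by a JSON object that holds its "fn" and its "kwargs". send_rows: Moves the arm, as the interface text tells. Shifts and turns lie within -1 to 1; 1 stands for 15 cm of shift or 360 degrees of turn. Its arguments: {"type":"object","properties":{"commands":{"type":"array"},"claw":{"type":"number"}},"required":["commands"]}

```bash
mkdir -p pics
cat > h.py <<'E'
import numpy as np, cv2
from workcell import r
from scipy.spatial.transform import Rotation as R
def snap(n,f):
    d=r.grab_frame(n); np.savez('%s.npz'%f,**d); cv2.imwrite('pics/%s.png'%f,d['frame'][:,:,::-1]); return d
def cloud(d):
    H,W=d['depth'].shape; f=H/2/np.tan(np.radians(float(d['vertical_fov']))/2)
    K=np.array([[f,0,float(d['cx'])],[0,f,float(d['cy'])],[0,0,1]])
    u,v=np.meshgrid(np.arange(W),np.arange(H))
    p=cv2.undistortPoints(np.stack([u,v],-1).reshape(-1,1,2).astype(float),K,np.array([float(d['k1']),0,0,0])).reshape(H,W,2)
    z=d['depth']; c=np.stack([p[...,0]*z,p[...,1]*z,z],-1)
    T=np.linalg.inv(d['world_to_cam']); P=c@T[:3,:3].T+T[:3,3]; P[z==0]=np.nan; return P
E
python3 - <<'E'
from h import *
for n in('scene','side'): 
    d=snap(n,n+'0'); T=np.linalg.inv(d['world_to_cam']); print(n,d['vertical_fov'],d['k1'],T[:3,3].round(3),T[:3,2].round(3))
s=r.read_state(); print(s)
E
```

```text
scene 46.55263071755623 0.028034587021037224 [1.161 0.511 0.749] [-0.595 -0.487 -0.639]
side 57.208499372294774 -0.10571997334701326 [0.505 0.648 0.46 ] [ 0.073 -0.871 -0.487]
{'time_s': 0.1, 'q': array([-5.58842842e+01,  1.46496684e+01,  6.13700747e+00, -2.41340661e-02,
       -8.15844635e+01, -1.63077088e+01]), 'joint_velocities': array([-0.00108133, -0.16108568,  0.25950331,  0.04000973, -0.04659808,
       -0.1221571 ]), 'joint_torque': array([-1.40334156e-03, -3.87603879e+01,  2.38473344e+01,  5.37781745e+00,
       -3.78689234e-03,  1.38103024e-05]), 'tool_pos': array([ 0.16810189, -0.52312977,  0.19207888]), 'tcp_rot': array([ 1.79900080e+02, -4.36441716e-03, -1.62195541e+02]), 'contact_force': array([-0.00668937,  0.55770408, -0.14813081]), 'torque': array([ 0.03769819,  0.00304613, -0.04318205]), 'grip_force': 0.0, 'finger_gap': 0.08530264332329206}
```

View pics/scene0.png

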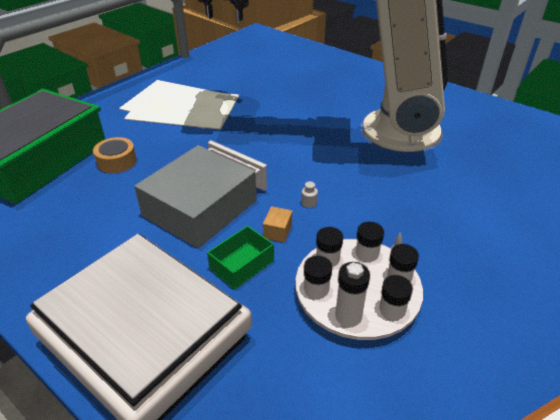

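View pics/side0.png

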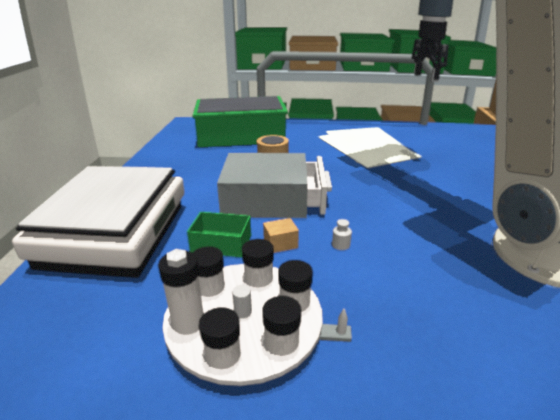

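The scene view shows the case on the right (about 200,190) with the drawer open and its front at 240,160. The carousel is on the left (360,285), with the pointer at 399,240 and the tall jar nearly opposite it at 352,275. The weight is at (310,193) and the carton at (278,223). Next I'll take positions from the depth data.

Run:
```python
from h import *
A=[cloud(dict(np.load(n+'0.npz'))) for n in('scene','side')]
for n,P in zip(('scene','side'),A):
    Q=P.reshape(-1,3); Q=Q[~np.isnan(Q[:,0])]
    def comp(zlo,zhi,box):
        m=(P[...,2]>zlo)&(P[...,2]<zhi)&(P[...,0]>box[0])&(P[...,0]<box[1])&(P[...,1]>box[2])&(P[...,1]<box[3])
        k,l,s,c=cv2.connectedComponentsWithStats(m.astype(np.uint8),connectivity=4)
        return [(P[l==i],s[i],c[i]) for i in range(1,k) if s[i][4]>25]
    B=(.2,.8,-.4,.6)
    print(n,'table z',np.nanmedian(Q[(abs(Q[:,2])<.02)][:,2]))
    for lab,zl,zh in(('low',.094,.105),('tall',.144,.154),('nut',.155,.168),('case',.083,.094),('disc',.03,.04)):
        for q,s,c in comp(zl,zh,B):
            (cc,rad)=cv2.minEnclosingCircle(q[:,:2].astype(np.float32)); rr=cv2.minAreaRect(q[:,:2].astype(np.float32))
            print(lab,c.round(),s[4],'med',np.median(q,0).round(3),'mec',np.round(cc,3),round(rad,4),'rect',np.round(rr[0],3),np.round(rr[1],3),round(rr[2],1))
```

```text
scene table z -3.790283211735357e-06
low [370. 231.] 420 med [0.522 0.207 0.099] mec [0.519 0.205] 0.0282 rect [0.52  0.206] [0.053 0.051] 46.4
low [329. 237.] 438 med [0.584 0.154 0.099] mec [0.583 0.153] 0.0269 rect [0.582 0.154] [0.05  0.052] 81.5
low [405. 254.] 481 med [0.535 0.288 0.099] mec [0.533 0.287] 0.0271 rect [0.534 0.287] [0.051 0.05 ] 82.4
low [317. 267.] 518 med [0.661 0.182 0.099] mec [0.66  0.181] 0.0264 rect [0.66  0.181] [0.051 0.05 ] 16.8
low [398. 287.] 593 med [0.612 0.316 0.099] mec [0.61  0.314] 0.027 rect [0.61  0.315] [0.052 0.049] 26.2
low [350. 301.] 118 med [0.693 0.272 0.1  ] mec [0.678 0.264] 0.0232 rect [0.687 0.267] [0.02  0.046] 22.6
tall [353. 276.] 461 med [0.682 0.267 0.149] mec [0.672 0.263] 0.0276 rect [0.673 0.262] [0.051 0.052] 83.1
nut [354. 270.] 175 med [0.674 0.262 0.159] mec [0.673 0.262] 0.014 rect [0.673 0.262] [0.025 0.027] 79.8
case [194. 181.] 4615 med [ 0.62  -0.186  0.088] mec [ 0.61 -0.19] 0.1346 rect [ 0.61  -0.192] [0.205 0.186] 2.9
case [368. 241.] 99 med [0.541 0.216 0.088] mec [0.523 0.207] 0.0255 rect [0.535 0.211] [0.024 
[... 3270 characters left out ...]
4 rect [ 0.583 -0.111] [0.24  0.018] 5.4
disc [218. 220.] 219 med [ 0.691 -0.033  0.035] mec [ 0.682 -0.004] 0.0579 rect [ 0.692 -0.027] [0.116 0.052] 25.2
disc [220. 239.] 272 med [0.669 0.043 0.035] mec [0.678 0.006] 0.0665 rect [0.662 0.033] [0.133 0.064] 30.1
disc [281. 236.] 154 med [0.554 0.019 0.035] mec [ 0.556 -0.001] 0.0381 rect [0.561 0.016] [0.038 0.076] 74.4
disc [342. 233.] 146 med [0.432 0.002 0.036] mec [ 0.432 -0.007] 0.0189 rect [ 0.432 -0.004] [0.03  0.037] 82.9
disc [244. 335.] 6982 med [0.581 0.285 0.035] mec [0.595 0.231] 0.1202 rect [0.588 0.237] [0.236 0.218] 57.9
disc [342. 321.] 52 med [0.446 0.237 0.036] mec [0.445 0.233] 0.007 rect [0.446 0.236] [0.007 0.014] 84.4
```

Run:
```python
from h import *
for n in('scene','side'):
    P=cloud(dict(np.load(n+'0.npz'))).reshape(-1,3)
    m=(P[:,0]>.33)&(P[:,0]<.52)&(P[:,1]>-.33)&(P[:,1]<-.06)&(P[:,2]>.005)&(P[:,2]<.1); Q=P[m]
    for lo,hi in((.044,.061),(.074,.0835)):
        q=Q[(Q[:,2]>lo)&(Q[:,2]<hi)]; q=q[q[:,0]<.505]
        print(n,lo,len(q),'x pct',np.percentile(q[:,0],[0,2,10,50,90]).round(4),'y',np.percentile(q[:,1],[1,50,99]).round(4))
        for y0 in np.arange(-.31,-.06,.03):
            w=q[abs(q[:,1]-y0)<.012]
            if len(w)>3: print('  y',round(y0,3),len(w),'minx',np.percentile(w[:,0],[3,97]).round(4))
    c=P[(abs(P[:,2]-.088)<.003)&(P[:,0]<.75)&(P[:,0]>.48)&(P[:,1]<-.05)&(P[:,1]>-.34)]
    ff=[]
    for y0 in np.arange(-.27,-.12,.02):
        w=c[abs(c[:,1]-y0)<.01]; ff.append((y0,np.percentile(w[:,0],1)))
    print('case front',np.round(ff,4).tolist())
```

```text
scene 0.044 64 x pct [0.4651 0.4653 0.4696 0.4769 0.4903] y [-0.2163 -0.1193 -0.109 ]
  y -0.13 32 minx [0.4731 0.4928]
  y -0.1 14 minx [0.467  0.5046]
scene 0.074 309 x pct [0.4622 0.4657 0.4686 0.4761 0.4813] y [-0.2853 -0.1943 -0.1108]
  y -0.28 31 minx [0.4726 0.4842]
  y -0.25 36 minx [0.4697 0.483 ]
  y -0.22 43 minx [0.4679 0.4824]
  y -0.19 42 minx [0.4679 0.4804]
  y -0.16 41 minx [0.4659 0.4788]
  y -0.13 44 minx [0.4643 0.4779]
  y -0.1 7 minx [0.4653 0.4776]
case front [[-0.27, 0.5153], [-0.25, 0.5152], [-0.23, 0.5124], [-0.21, 0.5132], [-0.19, 0.5126], [-0.17, 0.5109], [-0.15, 0.5101], [-0.13, 0.5098]]
side 0.044 284 x pct [0.4486 0.4499 0.4534 0.4772 0.4995] y [-0.2768 -0.1591 -0.1121]
  y -0.28 38 minx [0.4884 0.5043]
  y -0.25 12 minx [0.4543 0.4861]
  y -0.22 23 minx [0.4517 0.4839]
  y -0.19 18 minx [0.4503 0.4602]
  y -0.16 40 minx [0.4487 0.4775]
  y -0.13 91 minx [0.475  0.5029]
side 0.074 179 x pct [0.463  0.4633 0.4658 0.4721 0.4792] y [-0.2897 -0.1897 -0.1116]
  y -0.28 21 minx [0.4716 0.4818]
  y -0.25 18 minx [0.4694 0.4796]
  y -0.22 22 minx [0.4675 0.4796]
  y -0.19 26 minx [0.466  0.4776]
  y -0.16 26 minx [0.4644 0.4758]
  y -0.13 28 minx [0.4632 0.474 ]
case front [[-0.27, 0.5154], [-0.25, 0.5134], [-0.23, 0.5132], [-0.21, 0.5134], [-0.19, 0.5107], [-0.17, 0.5086], [-0.15, 0.5103], [-0.13, 0.5077]]
```

```bash
cat >> h.py <<'E'
def row(p0,yaw0,p1,yaw1):
    A=R.from_euler('xyz',[180,0,yaw0],degrees=True);B=R.from_euler('xyz',[180,0,yaw1],degrees=True)
    d=A.inv().apply(np.array(p1)-p0)/.15; t=(A.inv()*B).as_rotvec()/(2*np.pi)
    return np.round(np.r_[d,t],3).tolist()
E
python3 - <<'E'
from h import *
p0=[.168,-.524,.193]
for f in (1/3,2/3,1): print(row(p0,-162.2,np.array(p0)*(1-f)+f*np.array([.4,-.203,.193]),-177))
print(row([.4,-.203,.193],-177,[.4,-.203,.035],-177))
print(row([.4,-.203,.035],-177,[.48,-.1988,.035],-177))
E
```

```text
[-0.709, 0.522, 0.0, 0.0, -0.0, 0.041]
[-1.418, 1.043, 0.0, 0.0, -0.0, 0.041]
[-2.127, 1.565, 0.0, 0.0, -0.0, 0.041]
[0.0, -0.0, 1.053, 0.0, 0.0, 0.0]
[-0.534, 0.0, 0.0, 0.0, 0.0, 0.0]
```

{"fn": "send_rows", "kwargs": {"commands": [[-0.709,0.522,0,0,0,0],[-0.709,0.522,0,0,0,0],[-0.709,0.522,0,0,0,0]], "claw": 1}}

```text
time_s: 0.48
tool_pos: [0.2471, -0.414, 0.193]
tcp_rot: [180.0, 0.0, -162.0]
contact_force: [-0.5, -0.9, -0.8]
finger_gap: 0.0323
grip_force: 0.0
```

{"fn": "send_rows", "kwargs": {"commands": [[-0.709,0.522,0,0,0,0],[-0.709,0.522,0,0,0,0],[-0.709,0.522,0,0,0,0]]}}

```text
time_s: 0.85
tool_pos: [0.3243, -0.3073, 0.1928]
tcp_rot: [180.0, 0.0, -161.9]
contact_force: [-0.9, 0.9, 0.2]
finger_gap: -0.0001
grip_force: 0.0
```

{"fn": "send_rows", "kwargs": {"commands": [[-0.709,0.522,0,0,0,0.02],[-0.709,0.522,0,0,0,0.041],[-0.709,0.522,0,0,0,0.041],[-0.709,0.522,0,0,0,0.041]]}}

```text
time_s: 1.35
tool_pos: [0.4, -0.2028, 0.1926]
tcp_rot: [-180.0, -0.1, -176.9]
contact_force: [-0.6, 0.3, 0.3]
finger_gap: -0.0002
grip_force: 0.0
```

Now I'll lower the closed fingers in front of the lip, then push slowly.

{"fn": "send_rows", "kwargs": {"commands": [[0,0,0.4,0,0,0],[0,0,0.8,0,0,0],[0,0,1,0,0,0],[0,0,1,0,0,0]]}}

```text
time_s: 1.85
tool_pos: [0.3974, -0.2035, 0.0411]
tcp_rot: [179.9, -0.3, -177.1]
contact_force: [-0.2, 0.3, 0.5]
finger_gap: -0.0001
grip_force: 0.0
```

{"fn": "send_rows", "kwargs": {"commands": [[-0.1,0,0.03,0,0,0],[-0.2,0,0.05,0,0,0],[-0.27,0,0.05,0,0,0],[-0.31,0,0.05,0,0,0],[-0.35,0,0.05,0,0,0],[-0.39,0,0.05,0,0,0],[-0.42,0,0.05,0,0,0],[-0.45,0,0.05,0,0,0],[-0.47,0,0.05,0,0,0],[-0.48,0,0.05,0,0,0]]}}

```text
time_s: 3.1
tool_pos: [0.4721, -0.1986, 0.0353]
tcp_rot: [180.0, -0.0, -177.0]
contact_force: [-1.1, -0.3, 0.5]
finger_gap: -0.0001
grip_force: 0.5
```

{"fn": "send_rows", "kwargs": {"commands": [[-0.01,0,0,0,0,0],[-0.02,0,0,0,0,0],[-0.03,0,0,0,0,0],[-0.03,0,0,0,0,0]]}}

```text
time_s: 3.6
tool_pos: [0.4757, -0.1983, 0.0353]
tcp_rot: [180.0, -0.1, -177.0]
contact_force: [-4.9, 0.4, 2.5]
finger_gap: 0.0001
grip_force: 2.2
```

{"fn": "send_rows", "kwargs": {"commands": [[-0.015,0,0,0,0,0],[-0.03,0,0,0,0,0],[-0.04,0,0,0,0,0],[-0.04,0,0,0,0,0]]}}

```text
time_s: 4.1
tool_pos: [0.4834, -0.1981, 0.0354]
tcp_rot: [-180.0, 0.1, -176.9]
contact_force: [0.0, 0.6, 0.0]
finger_gap: -0.0002
grip_force: 0.2
```

Run:
```python
from h import *
for n in('scene','side'):
    d=snap(n,n+'1');P=cloud(d).reshape(-1,3)
    q=P[(P[:,2]>.074)&(P[:,2]<.0815)&(P[:,0]>.43)&(P[:,0]<.515)]
    for y0 in (-.28,-.25,-.16,-.13):
        w=q[abs(q[:,1]-y0)<.012]
        if len(w)>3: print(n,y0,len(w),np.percentile(w[:,0],[3,97]).round(4))
s=r.read_state();print(s['tool_pos'],s['contact_force'])
```

```text
scene -0.28 4 [0.501  0.5027]
scene -0.25 5 [0.4962 0.5025]
scene -0.16 16 [0.4934 0.5012]
scene -0.13 17 [0.4923 0.4989]
side -0.28 13 [0.4999 0.5093]
side -0.25 17 [0.4971 0.5072]
side -0.16 25 [0.492  0.5036]
side -0.13 25 [0.4913 0.5009]
[ 0.48343858 -0.19810347  0.03553343] [-0.56308694 -0.04340873  0.40188016]
```

{"fn": "send_rows", "kwargs": {"commands": [[-0.015,0,0,0,0,0],[-0.03,0,0,0,0,0],[-0.045,0,0,0,0,0],[-0.06,0,0,0,0,0],[-0.06,0,0,0,0,0]]}}

```text
time_s: 4.82
tool_pos: [0.4897, -0.1977, 0.0352]
tcp_rot: [180.0, -0.2, -177.0]
contact_force: [-5.3, -0.4, 4.6]
finger_gap: -0.0002
grip_force: 2.8
```

{"fn": "send_rows", "kwargs": {"commands": [[-0.015,0,0,0,0,0],[-0.03,0,0,0,0,0],[-0.045,0,0,0,0,0],[-0.045,0,0,0,0,0]]}}

```text
time_s: 5.32
tool_pos: [0.4895, -0.1977, 0.0349]
tcp_rot: [179.9, -0.9, -177.0]
contact_force: [-23.2, 0.5, 18.0]
finger_gap: 0.0001
grip_force: 11.5
```

Run:
```python
from h import *
for n in('scene','side'):
    d=snap(n,n+'2');P=cloud(d).reshape(-1,3)
    q=P[(P[:,2]>.074)&(P[:,2]<.0815)&(P[:,0]>.43)&(P[:,0]<.515)]
    for y0 in (-.28,-.25,-.16,-.13):
        w=q[abs(q[:,1]-y0)<.012]
        if len(w)>3: print(n,y0,len(w),np.percentile(w[:,0],[3,97]).round(4))
s=r.read_state();print(s['tool_pos'],s['contact_force'])
```

```text
side -0.28 5 [0.5049 0.5099]
side -0.25 10 [0.5046 0.5098]
side -0.16 15 [0.4988 0.5059]
side -0.13 14 [0.4963 0.5032]
[ 0.48954309 -0.19773952  0.03494899] [-22.74064235   0.17074403  18.46693576]
```

{"fn": "send_rows", "kwargs": {"commands": [[0.1,0,0,0,0,0],[0.3,0,0,0,0,0],[0.5,0,0,0,0,0],[0.5,0,-0.3,0,0,0],[0.5,0,-0.7,0,0,0],[0.5,0,-1,0,0,0],[0.5,0,-1,0,0,0]]}}

```text
time_s: 6.3
tool_pos: [0.4263, -0.2019, 0.1895]
tcp_rot: [-179.9, 0.6, -176.9]
contact_force: [-0.3, 0.2, -0.6]
finger_gap: 0.0002
grip_force: 0.0
```

Run:
```python
from h import *
ims=[]
for n,(a,b,c,e) in zip(('scene','side'),((130,220,120,280),(130,220,210,370))):
    d=snap(n,n+'3');P=cloud(d).reshape(-1,3)
    ims.append(cv2.resize(np.ascontiguousarray(d['frame'][a:b,c:e,::-1]),None,fx=4,fy=3.2,interpolation=cv2.INTER_CUBIC))
    q=P[(P[:,2]>.07)&(P[:,2]<.0815)&(P[:,0]>.43)&(P[:,0]<.53)]
    l=P[(P[:,2]>.045)&(P[:,2]<.062)&(P[:,0]>.43)&(P[:,0]<.53)]
    for y0 in (-.28,-.25,-.22,-.19,-.16,-.13):
        w=q[abs(q[:,1]-y0)<.012]; v=l[abs(l[:,1]-y0)<.012]
        if len(w)>3: print(n,y0,len(w),np.percentile(w[:,0],[3,97]).round(4), len(v), len(v) and v[:,0].min().round(4))
cv2.imwrite('pics/dr.png',np.vstack(ims))
```

```text
side -0.28 8 [0.5049 0.5101] 0 0
side -0.25 10 [0.5047 0.5098] 7 0.4861
side -0.22 13 [0.5018 0.5092] 24 0.4863
side -0.19 12 [0.5014 0.5064] 25 0.4839
side -0.16 16 [0.4988 0.5058] 38 0.4837
side -0.13 14 [0.4963 0.5031] 0 0
```

View pics/dr.png

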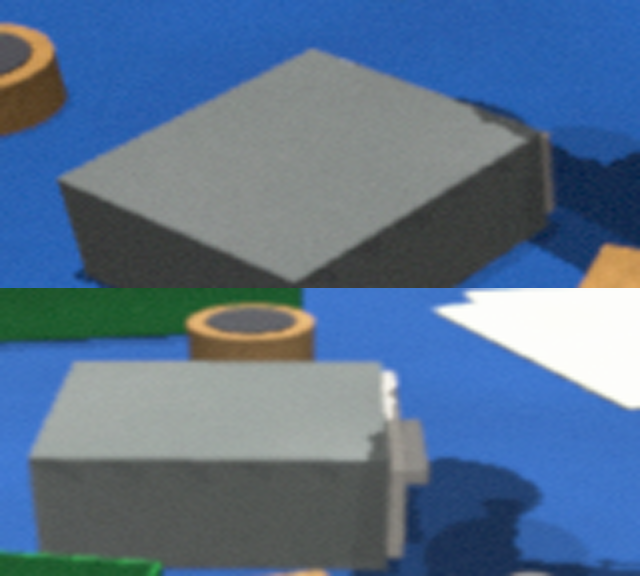

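Run:
```python
from h import *
print(r.read_state()['q'].round(1))
p0=np.array([.4263,-.2019,.1895])
pts=[[.40,-.06,.2],[.47,.06,.2],[.57,.17,.2],[.672,.2605,.195]]
y=[-177,-163,-148,-148]; a,ya=p0,-177
for p,yy in zip(pts,y): print(row(a,ya,p,yy)); a,ya=p,yy
# circle rows, tool frame
A=R.from_euler('xyz',[180,0,-148],degrees=True); c=A.inv().apply([.5957-.672,.232-.2605,0])
print(c)
```

```text
[ -6.2   5.5  -6.1  -0.  -78.3 -80.8]
[0.126, 0.954, -0.07, 0.0, 0.0, 0.0]
[-0.508, 0.774, 0.0, 0.0, 0.0, -0.039]
[-0.852, 0.506, 0.0, 0.0, 0.0, -0.042]
[-0.896, 0.151, 0.033, 0.0, 0.0, 0.0]
[7.98087688e-02 1.62634691e-02 1.99170054e-18]
```

{"fn": "send_rows", "kwargs": {"commands": [[0.05,0.35,-0.07,0,0,0],[0.1,0.7,-0.07,0,0,0],[0.126,0.954,-0.07,0,0,0],[0.126,0.954,-0.07,0,0,0]], "claw": -1}}

```text
time_s: 6.9
tool_pos: [0.3961, -0.0574, 0.1948]
tcp_rot: [180.0, -0.1, -176.7]
contact_force: [0.2, -0.2, 0.2]
finger_gap: 0.0726
grip_force: 0.0
```

{"fn": "send_rows", "kwargs": {"commands": [[-0.2,0.3,0,0,0,-0.013],[-0.4,0.6,0,0,0,-0.026],[-0.508,0.774,0,0,0,-0.039],[-0.508,0.774,0,0,0,-0.039]]}}

```text
time_s: 7.4
tool_pos: [0.4672, 0.0615, 0.1939]
tcp_rot: [-180.0, -0.2, -162.8]
contact_force: [-0.2, -0.8, -0.3]
finger_gap: 0.0855
grip_force: 0.0
```

{"fn": "send_rows", "kwargs": {"commands": [[-0.28,0.17,0,0,0,-0.014],[-0.56,0.34,0,0,0,-0.028],[-0.852,0.506,0,0,0,-0.042],[-0.852,0.506,0,0,0,-0.042]]}}

```text
time_s: 7.9
tool_pos: [0.5675, 0.1713, 0.1927]
tcp_rot: [180.0, -0.3, -147.8]
contact_force: [-0.1, -0.7, -0.5]
finger_gap: 0.0854
grip_force: 0.0
```

{"fn": "send_rows", "kwargs": {"commands": [[-0.25,0.04,0.01,0,0,0],[-0.5,0.08,0.02,0,0,0],[-0.75,0.12,0.03,0,0,0],[-0.896,0.151,0.033,0,0,0],[-0.896,0.151,0.033,0,0,0]]}}

```text
time_s: 8.52
tool_pos: [0.6686, 0.2608, 0.1887]
tcp_rot: [180.0, -0.2, -147.9]
contact_force: [-0.4, -0.4, -0.2]
finger_gap: 0.0857
grip_force: 0.0
```

{"fn": "send_rows", "kwargs": {"commands": [[-0.018,-0.014,0.15,0,0,0],[-0.018,-0.014,0.3,0,0,0],[-0.018,-0.014,0.458,0,0,0],[-0.018,-0.014,0.458,0,0,0]]}}

```text
time_s: 9.02
tool_pos: [0.6701, 0.2592, 0.1205]
tcp_rot: [180.0, -0.3, -147.9]
contact_force: [1.2, -0.2, 0.2]
finger_gap: 0.0851
grip_force: 0.0
```

Run:
```python
from h import *
d=snap('side','side4'); cv2.imwrite('pics/s4.png',cv2.resize(np.ascontiguousarray(d['frame'][150:370,100:380,::-1]),None,fx=2.5,fy=2.5))
s=r.read_state(); print(s['tool_pos'],s['q'].round(1),s['contact_force'])
```

```text
[0.67117476 0.2596363  0.12235715] [ 33.6  35.9  29.2   0.  -83.3 -91.4] [ 0.42775715 -0.5697773  -0.27595554]
```

View pics/s4.png

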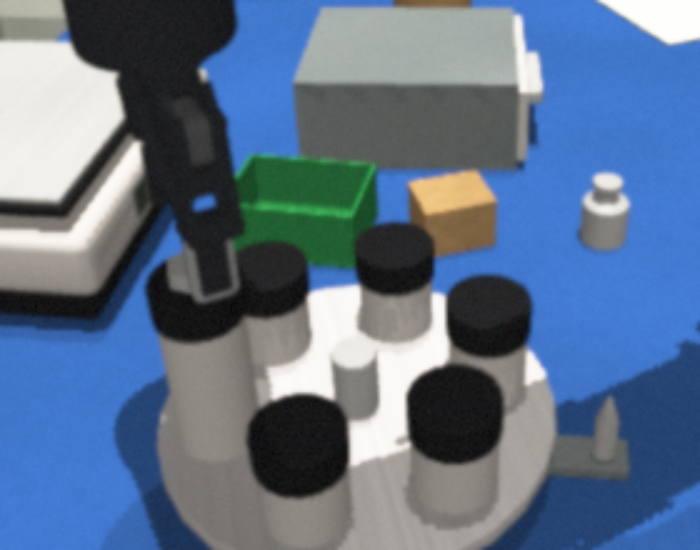

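The open fingers straddle the tall jar's lid (crop 205,280), and nothing else is near them. I'll close the gripper.

{"fn": "send_rows", "kwargs": {"commands": [[0,0,0,0,0,0],[0,0,0,0,0,0],[0,0,0,0,0,0],[0,0,0,0,0,0],[0,0,0,0,0,0],[0,0,0,0,0,0]], "claw": 1}}

```text
time_s: 9.82
tool_pos: [0.6717, 0.2613, 0.1222]
tcp_rot: [-180.0, -0.0, -147.8]
contact_force: [1.0, -0.2, -0.0]
finger_gap: -0.0001
grip_force: 0.0
```

Run:
```python
from h import *
s=r.read_state(); p=s['tool_pos']; print(p,s['tcp_rot'],s['contact_force'],s['finger_gap'],s['grip_force'])
A=R.from_euler('xyz',[180,0,-147.9],degrees=True); c=A.inv().apply([.5957-p[0],.232-p[1],0]); print(c)
for t in range(8,81,8):
    th=np.radians(-t); Rz=R.from_rotvec([0,0,th]); print(np.round(np.r_[(c-Rz.apply(c))/.15,[0,0,-t/360]],3).tolist())
```

```text
[0.67171628 0.26126489 0.12217064] [-1.79997782e+02 -5.72816653e-03 -1.47790588e+02] [ 1.00676675e+00 -2.45204332e-01 -6.42094340e-05] -0.00013127227692146396 0.0
[7.99463810e-02 1.56040111e-02 1.91094022e-18]
[-0.009, 0.075, 0.0, 0.0, 0.0, -0.022]
[-0.008, 0.151, -0.0, 0.0, 0.0, -0.044]
[0.004, 0.226, -0.0, 0.0, 0.0, -0.067]
[0.026, 0.298, 0.0, 0.0, 0.0, -0.089]
[0.058, 0.367, 0.0, 0.0, 0.0, -0.111]
[0.099, 0.43, 0.0, 0.0, 0.0, -0.133]
[0.149, 0.488, 0.0, 0.0, 0.0, -0.156]
[0.206, 0.537, 0.0, 0.0, 0.0, -0.178]
[0.269, 0.579, 0.0, 0.0, 0.0, -0.2]
[0.338, 0.611, 0.0, 0.0, 0.0, -0.222]
```

The gap is zero, so the fingers missed the lid. I'll look again.

Run:
```python
from h import *
ims=[]
for n,(a,b,c,e) in zip(('side','scene'),((170,350,130,340),(180,360,270,480))):
    d=snap(n,n+'5'); ims.append(cv2.resize(np.ascontiguousarray(d['frame'][a:b,c:e,::-1]),None,fx=1.9*1,fy=1.9))
cv2.imwrite('pics/s5.png',np.hstack(ims))
P=cloud(dict(np.load('scene5.npz')))
for n in('side5','scene5'):
    P=cloud(dict(np.load(n+'.npz'))); m=(P[...,2]>.094)&(P[...,2]<.105)&(P[...,0]>.4)&(P[...,1]>.05)
    k,l,s,c=cv2.connectedComponentsWithStats(m.astype(np.uint8),connectivity=4)
    for i in range(1,k):
        if s[i][4]>100: print(n,c[i].round(),np.round(cv2.minEnclosingCircle(P[l==i][:,:2].astype(np.float32)),3) if 0 else cv2.minEnclosingCircle(P[l==i][:,:2].astype(np.float32)))
```

```text
side5 [ 84. 229.] ((0.9183144569396973, 0.09262892603874207), 0.11691432446241379)
side5 [257. 249.] ((0.58131343126297, 0.1500336080789566), 0.02638416364789009)
side5 [208. 257.] ((0.657633900642395, 0.177647203207016), 0.02645198628306389)
side5 [295. 272.] ((0.5183247327804565, 0.20229552686214447), 0.026343967765569687)
side5 [184. 298.] ((0.6702812910079956, 0.2607840895652771), 0.02374565415084362)
side5 [282. 310.] ((0.5321128368377686, 0.28257036209106445), 0.026740439236164093)
side5 [218. 323.] ((0.6086559295654297, 0.31115269660949707), 0.026708949357271194)
scene5 [323. 240.] ((0.5910835266113281, 0.14917950332164764), 0.02321130968630314)
scene5 [405. 254.] ((0.532876193523407, 0.2876202166080475), 0.026865435764193535)
scene5 [317. 267.] ((0.658626139163971, 0.18190014362335205), 0.02694183588027954)
scene5 [397. 287.] ((0.6099159717559814, 0.31461063027381897), 0.02684362232685089)
scene5 [349. 301.] ((0.677284836769104, 0.2631693482398987), 0.0232069194316864)
scene5 [169. 362.] ((0.9203735589981079, 0.09402745217084885), 0.11712915450334549)
```

View pics/s5.png

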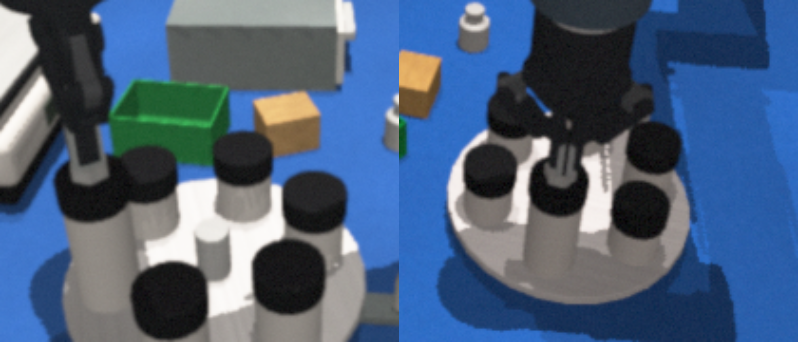

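Run:
```python
from h import *
for n in('side5','scene5'):
    P=cloud(dict(np.load(n+'.npz'))).reshape(-1,3)
    for z in np.arange(.14,.23,.01):
        q=P[(abs(P[:,2]-z)<.005)&(np.hypot(P[:,0]-.67,P[:,1]-.26)<.09)]
        if len(q): print(n,round(z,3),len(q),np.percentile(q[:,0],[2,50,98]).round(3),np.percentile(q[:,1],[2,50,98]).round(3))
d=r.grab_frame('wrist'); np.savez('w5.npz',**d); cv2.imwrite('pics/w5.png',d['frame'][:,:,::-1])
```

```text
side5 0.14 237 [0.646 0.663 0.691] [0.257 0.28  0.284]
side5 0.15 598 [0.647 0.665 0.695] [0.239 0.269 0.283]
side5 0.16 130 [0.659 0.667 0.681] [0.257 0.267 0.271]
side5 0.17 103 [0.659 0.667 0.683] [0.26  0.27  0.275]
side5 0.18 125 [0.659 0.667 0.682] [0.259 0.27  0.274]
side5 0.19 113 [0.659 0.667 0.682] [0.261 0.27  0.275]
side5 0.2 23 [0.66  0.678 0.688] [0.258 0.271 0.276]
side5 0.21 123 [0.644 0.657 0.687] [0.261 0.285 0.294]
side5 0.22 93 [0.641 0.659 0.677] [0.276 0.292 0.303]
scene5 0.14 127 [0.667 0.694 0.699] [0.245 0.273 0.287]
scene5 0.15 413 [0.655 0.683 0.698] [0.239 0.269 0.286]
scene5 0.16 81 [0.669 0.68  0.686] [0.249 0.265 0.274]
scene5 0.17 69 [0.671 0.68  0.685] [0.25  0.269 0.278]
scene5 0.18 80 [0.671 0.681 0.685] [0.256 0.269 0.278]
scene5 0.19 79 [0.67  0.681 0.686] [0.256 0.269 0.278]
scene5 0.2 82 [0.664 0.679 0.69 ] [0.252 0.267 0.284]
scene5 0.21 240 [0.653 0.679 0.7  ] [0.243 0.267 0.297]
scene5 0.22 306 [0.649 0.678 0.704] [0.233 0.272 0.304]
```

View pics/w5.png

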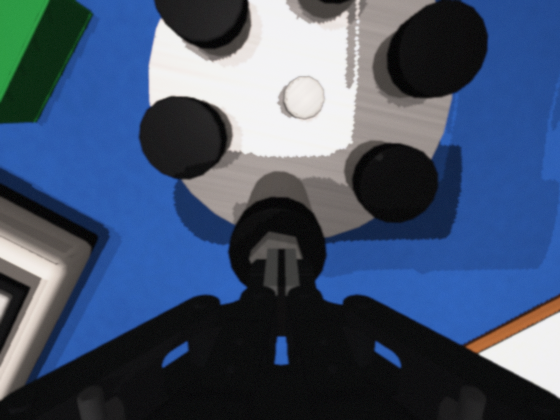

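The fingers closed above the nut, so the real fingertip height differs from what's reported. I'll measure it in the earlier frames with the fingers in free space.

Run:
```python
from h import *
for n,c in(('side3',(.4263,-.2019)),('scene3',(.4263,-.2019)),('side2',(.4895,-.1977)),('scene2',(.4895,-.1977)),('scene0',(.168,-.524)),('side0',(.168,-.524)),('side4',(.671,.2596)),):
    P=cloud(dict(np.load(n+'.npz'))).reshape(-1,3)
    q=P[(np.hypot(P[:,0]-c[0],P[:,1]-c[1])<.07)&(P[:,2]>.092)]
    if len(q): 
        print(n,len(q),'zmin',np.sort(q[:,2])[:4].round(3))
        for z in np.arange(.095,.27,.012):
            w=q[abs(q[:,2]-z)<.006]
            if len(w)>4: print('   ',round(z,3),len(w),np.percentile(w[:,0],[2,98]).round(3),np.percentile(w[:,1],[2,98]).round(3))
```

```text
side3 3045 zmin [0.225 0.225 0.225 0.225]
    0.227 32 [0.414 0.436] [-0.2   -0.191]
    0.239 60 [0.414 0.436] [-0.204 -0.187]
    0.251 64 [0.413 0.435] [-0.201 -0.186]
    0.263 53 [0.414 0.437] [-0.21  -0.184]
scene3 2953 zmin [0.228 0.229 0.23  0.23 ]
    0.227 11 [0.417 0.438] [-0.205 -0.193]
    0.239 57 [0.417 0.439] [-0.211 -0.187]
    0.251 63 [0.42  0.438] [-0.213 -0.184]
    0.263 56 [0.422 0.438] [-0.21  -0.184]
side2 3907 zmin [0.092 0.092 0.092 0.092]
    0.095 39 [0.478 0.5  ] [-0.194 -0.183]
    0.107 36 [0.479 0.5  ] [-0.194 -0.183]
    0.119 28 [0.476 0.503] [-0.205 -0.164]
    0.131 39 [0.477 0.501] [-0.184 -0.157]
    0.143 61 [0.474 0.506] [-0.209 -0.145]
    0.155 66 [0.474 0.506] [-0.196 -0.137]
    0.167 120 [0.471 0.509] [-0.183 -0.137]
    0.179 113 [0.471 0.509] [-0.212 -0.152]
    0.191 65 [0.479 0.501] [-0.173 -0.158]
    0.203 121 [0.458 0.524] [-0.186 -0.16 ]
    0.215 178 [0.456 0.528] [-0.189 -0.16 ]
    0.227 184 [0.458 0.528] [-0.19  -0.161]
    0.239 185 [0.459 0.528] [-0.199 -0.161]
    0.251 182 [0.459 0.524] [-0.203 -0.163]
    0.263 171 [0.452
[... 946 characters left out ...]
[0.144 0.193] [-0.57  -0.466]
side4 19032 zmin [0.092 0.092 0.092 0.092]
    0.095 476 [0.61  0.685] [0.194 0.314]
    0.107 244 [0.645 0.689] [0.195 0.285]
    0.119 230 [0.648 0.689] [0.256 0.282]
    0.131 238 [0.646 0.69 ] [0.258 0.284]
    0.143 327 [0.646 0.693] [0.252 0.284]
    0.155 328 [0.65  0.695] [0.248 0.283]
    0.167 21 [0.638 0.701] [0.223 0.303]
    0.179 156 [0.635 0.703] [0.223 0.308]
    0.191 189 [0.634 0.703] [0.225 0.309]
    0.203 159 [0.635 0.704] [0.223 0.309]
    0.215 35 [0.641 0.709] [0.221 0.322]
    0.227 170 [0.629 0.688] [0.255 0.324]
    0.239 153 [0.628 0.699] [0.243 0.323]
    0.251 274 [0.625 0.693] [0.258 0.323]
    0.263 559 [0.626 0.692] [0.255 0.323]
```

The real fingertips sit about 36 mm higher than reported: the camera shows 0.225 where the report says 0.1895, and xy agrees to about 3 mm. The drawer was therefore pushed on its white front and is home. I'll reopen, go 38 mm lower, and grip again.

{"fn": "send_rows", "kwargs": {"commands": [[0,0,0,0,0,0],[0,0,0,0,0,0],[0,0,0,0,0,0],[0,0,0,0,0,0],[0,0,0,0,0,0],[0,0,0,0,0,0]], "claw": -1}}

```text
time_s: 10.72
tool_pos: [0.6717, 0.2613, 0.1223]
tcp_rot: [180.0, 0.0, -147.8]
contact_force: [-0.4, 0.1, -0.9]
finger_gap: 0.0857
grip_force: 0.0
```

{"fn": "send_rows", "kwargs": {"commands": [[0.011,-0.017,0.07,0,0,0],[0.011,-0.017,0.13,0,0,0],[0.011,-0.017,0.19,0,0,0],[0.011,-0.017,0.253,0,0,0],[0.011,-0.017,0.253,0,0,0],[0.011,-0.017,0.253,0,0,0]]}}

```text
time_s: 11.48
tool_pos: [0.6719, 0.2583, 0.0846]
tcp_rot: [-180.0, 0.0, -147.8]
contact_force: [-0.3, -0.3, 1.0]
finger_gap: 0.0852
grip_force: 0.0
```

{"fn": "send_rows", "kwargs": {"commands": [[0,0,0,0,0,0],[0,0,0,0,0,0],[0,0,0,0,0,0],[0,0,0,0,0,0],[0,0,0,0,0,0],[0,0,0,0,0,0]], "claw": 1}}

```text
time_s: 12.22
tool_pos: [0.6718, 0.2585, 0.0851]
tcp_rot: [180.0, 0.1, -147.8]
contact_force: [-2.9, 1.3, 6.0]
finger_gap: 0.0506
grip_force: 63.5
```

Gripped: gap 51 mm, 63 N. I'll compute the rows for the circle about the axis.

Run:
```python
from h import *
A=R.from_euler('xyz',[180,0,-147.8],degrees=True); c=A.inv().apply(-.082*np.array([np.cos(np.radians(20.4)),np.sin(np.radians(20.4)),0])); print(c)
for t in np.arange(7.5,76,7.5):
    Rz=R.from_rotvec([0,0,np.radians(-t)]); print(np.round(np.r_[(c-Rz.apply(c))/.15,[0,0,-t/360]],3).tolist())
```

```text
[8.02671259e-02 1.67686763e-02 2.05357057e-18]
[-0.01, 0.071, 0.0, 0.0, 0.0, -0.021]
[-0.011, 0.142, 0.0, 0.0, 0.0, -0.042]
[-0.002, 0.213, 0.0, 0.0, 0.0, -0.062]
[0.016, 0.283, 0.0, 0.0, 0.0, -0.083]
[0.043, 0.349, 0.0, 0.0, 0.0, -0.104]
[0.078, 0.411, 0.0, 0.0, 0.0, -0.125]
[0.121, 0.468, 0.0, 0.0, 0.0, -0.146]
[0.171, 0.519, 0.0, 0.0, 0.0, -0.167]
[0.227, 0.563, 0.0, 0.0, 0.0, -0.188]
[0.289, 0.6, 0.0, 0.0, 0.0, -0.208]
```

{"fn": "send_rows", "kwargs": {"commands": [[-0.01,0.071,0,0,0,-0.021],[-0.011,0.142,0,0,0,-0.042],[-0.002,0.213,0,0,0,-0.062],[-0.002,0.213,0,0,0,-0.062]]}}

```text
time_s: 12.72
tool_pos: [0.6555, 0.2856, 0.085]
tcp_rot: [-179.9, 0.1, -125.5]
contact_force: [0.1, 0.0, 5.9]
finger_gap: 0.0505
grip_force: 63.9
```

{"fn": "send_rows", "kwargs": {"commands": [[-0.01,0.071,0,0,0,-0.021],[-0.011,0.142,0,0,0,-0.042],[-0.002,0.213,0,0,0,-0.062],[0.016,0.283,0,0,0,-0.083],[0.043,0.349,0,0,0,-0.104],[0.078,0.411,0,0,0,-0.125],[0.121,0.468,0,0,0,-0.146],[0.171,0.519,0,0,0,-0.167],[0.227,0.563,0,0,0,-0.188],[0.289,0.6,0,0,0,-0.208]]}}

```text
time_s: 13.98
tool_pos: [0.558, 0.3031, 0.0851]
tcp_rot: [-179.8, -0.0, -50.5]
contact_force: [5.6, 3.2, 3.1]
finger_gap: 0.0507
grip_force: 63.7
```

{"fn": "send_rows", "kwargs": {"commands": [[-0.01,0.071,0,0,0,-0.021],[-0.011,0.142,0,0,0,-0.042],[-0.002,0.213,0,0,0,-0.062],[0.016,0.283,0,0,0,-0.083],[0.043,0.349,0,0,0,-0.104],[0.078,0.411,0,0,0,-0.125],[0.121,0.468,0,0,0,-0.146],[0.171,0.519,0,0,0,-0.167],[0.171,0.519,0,0,0,-0.167]]}}

```text
time_s: 15.1
tool_pos: [0.5143, 0.2347, 0.085]
tcp_rot: [-179.8, -0.2, 9.4]
contact_force: [1.8, 7.8, 2.7]
finger_gap: 0.0505
grip_force: 63.6
```

Run:
```python
from h import *
s=r.read_state(); print(s['tool_pos'],s['tcp_rot'],s['contact_force'],s['grip_force'])
ims=[]
for n,(a,b,c,e) in zip(('side','scene'),((170,380,150,360),(170,380,270,480))):
    d=snap(n,n+'6'); ims.append(cv2.resize(np.ascontiguousarray(d['frame'][a:b,c:e,::-1]),None,fx=1.9,fy=1.9))
    P=cloud(d)
    for lo,hi,box in((.094,.105,(.45,.75,.1,.4)),(.012,.052,(.42,.465,.2,.28)),(.144,.154,(.45,.75,.1,.4))):
        m=(P[...,2]>lo)&(P[...,2]<hi)&(P[...,0]>box[0])&(P[...,0]<box[1])&(P[...,1]>box[2])&(P[...,1]<box[3])
        k,l,st,cc=cv2.connectedComponentsWithStats(m.astype(np.uint8),connectivity=4)
        for i in range(1,k):
            if st[i][4]>25:
                q=P[l==i].astype(np.float32); o,rad=cv2.minEnclosingCircle(q[:,:2]); print(n,lo,st[i][4],np.round(o,4),round(rad,4))
cv2.imwrite('pics/s6.png',np.hstack(ims))
```

```text
[0.51427295 0.2346806  0.08503953] [-179.8303635    -0.23955655    9.43125375] [1.79913049 7.82752892 2.66357693] 63.611565828323364Traceback (most recent call last):
  File "<stdin>", line 12, in <module>
cv2.error: OpenCV(4.12.0) /io/opencv/modules/imgproc/src/shapedescr.cpp:201: error: (-215:Assertion failed) count >= 0 && (depth == CV_32F || depth == CV_32S) in function 'minEnclosingCircle'
```

Run:
```python
from h import *
ims=[]
for n,(a,b,c,e) in zip(('side','scene'),((170,380,150,360),(170,380,270,480))):
    d=snap(n,n+'6'); ims.append(cv2.resize(np.ascontiguousarray(d['frame'][a:b,c:e,::-1]),None,fx=1.9,fy=1.9))
    P=cloud(d)
    for lo,hi,box in((.094,.105,(.45,.75,.1,.4)),(.045,.058,(.42,.465,.2,.28)),(.015,.04,(.42,.465,.2,.28)),(.144,.154,(.45,.75,.1,.4))):
        m=(P[...,2]>lo)&(P[...,2]<hi)&(P[...,0]>box[0])&(P[...,0]<box[1])&(P[...,1]>box[2])&(P[...,1]<box[3])
        k,l,st,cc=cv2.connectedComponentsWithStats(m.astype(np.uint8),connectivity=4)
        for i in range(1,k):
            if st[i][4]>8:
                q=np.ascontiguousarray(P[l==i][:,:2]).astype(np.float32); o,rad=cv2.minEnclosingCircle(q)
                v=np.array(o)-[.5957,.232]; print(n,lo,st[i][4],np.round(o,4),round(rad,4),'az',round(np.degrees(np.arctan2(v[1],v[0])),1),'r',np.hypot(*v).round(4))
cv2.imwrite('pics/s6.png',np.hstack(ims))
```

```text
side 0.094 554 [0.632  0.1573] 0.0271 az -64.1 r 0.0831
side 0.094 412 [0.5511 0.162 ] 0.0268 az -122.5 r 0.083
side 0.094 732 [0.6767 0.2259] 0.0276 az -4.3 r 0.0813
side 0.094 202 [0.513 0.24 ] 0.0231 az 174.5 r 0.0831
side 0.094 991 [0.6394 0.2994] 0.0265 az 57.1 r 0.0803
side 0.094 1071 [0.5578 0.303 ] 0.0266 az 118.1 r 0.0805
side 0.045 31 [0.4453 0.2333] 0.0046 az 179.5 r 0.1504
side 0.015 119 [0.4456 0.2338] 0.0072 az 179.3 r 0.1502
side 0.144 315 [0.5156 0.2411] 0.0338 az 173.5 r 0.0807
side 0.144 19 [0.4903 0.2387] 0.0081 az 176.4 r 0.1056
scene 0.094 416 [0.5528 0.1645] 0.0264 az -122.4 r 0.08
scene 0.094 105 [0.5171 0.2391] 0.0245 az 174.8 r 0.0789
scene 0.094 481 [0.6343 0.1607] 0.0267 az -61.6 r 0.0811
scene 0.094 524 [0.5588 0.3074] 0.0268 az 116.1 r 0.0839
scene 0.094 591 [0.678  0.2306] 0.0267 az -1.0 r 0.0823
scene 0.094 631 [0.6399 0.3028] 0.0268 az 58.0 r 0.0834
scene 0.015 28 [0.4463 0.2419] 0.0058 az 176.2 r 0.1497
scene 0.144 387 [0.5207 0.2394] 0.0392 az 174.4 r 0.0754
```

View pics/s6.png

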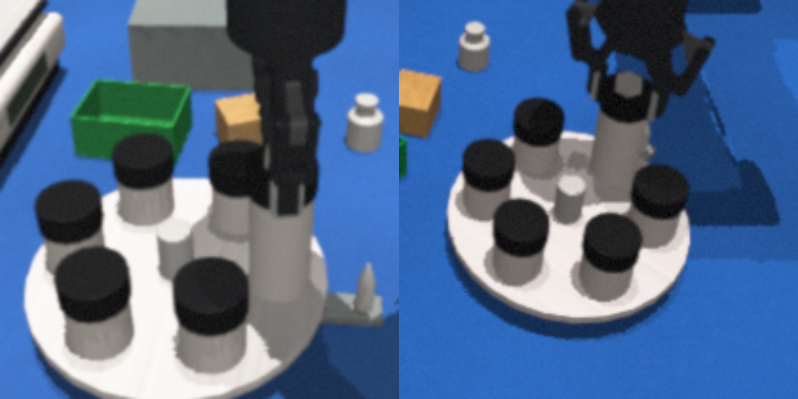

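The tall jar's lid (scene crop 627,90) is gripped at azimuth 177.3°, against about 178.5° for the pointer. That leaves only 1.7 mm of error, so I'll trim 1° and hold.

{"fn": "send_rows", "kwargs": {"commands": [[-0.002,0.01,0,0,0,-0.003],[-0.002,0.01,0,0,0,-0.003],[-0.002,0.01,0,0,0,-0.003],[-0.002,0.01,0,0,0,-0.003],[-0.002,0.01,0,0,0,-0.003],[-0.002,0.01,0,0,0,-0.003],[-0.002,0.01,0,0,0,-0.003],[-0.002,0.01,0,0,0,-0.003]]}}

```text
time_s: 16.25
tool_pos: [0.5142, 0.2333, 0.085]
tcp_rot: [-179.9, -0.2, 10.4]
contact_force: [1.5, 5.7, 2.9]
finger_gap: 0.0506
grip_force: 63.6
```

Run:
```python
from h import *
print(r.hand_in()); s=r.read_state(); print(s['tool_pos'],s['contact_force'],s['grip_force'])
```

```text
the job is handed in; nothing more can be done
None
the job is handed in; nothing more can be done
```

Handed in at about 16 s: the drawer looks fully home (its front sits flush with the case), and the tall jar is held behind the pointer at 63.6 N, about 2 mm or less off by my camera estimate; `hand_in()` returned no verdict.

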